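# Portion hub blanks through a spring flap until the scale pan drops

### The arm

A 7-joint arm with a two-finger parallel gripper is mounted at the origin on the work surface. World frame = base frame: x ahead of the robot, y to its left, z up, the work surface at z = 0. Lengths are in mm, angles in rad, forces in N, time in s.
With the tool pointing down it reaches from about 425 to 925 mm from the base axis. Payload 6.8 kg.
Tool frame: the origin (TCP) lies midway between the tips of the shut fingers; the grasp point (between the pads) lies r.grip_depth behind it (r.grip_depth is the distance from the TCP to the grasp point, in mm); z points along the fingers, y is the direction in which the jaws open and shut (so a half turn about z gives the same grasp; the last joint's range is limited). The gripper opens to 85 mm and grips with 20 to 120 N. Pads are 22 mm wide; open, the fingers measure 114 mm over their backs; the gripper's body (76 mm by 85 mm) begins 54 mm behind the grasp point. The pads swing forward as they close: fully open they stand 13 mm farther back than shut.
Start: joints at [1.193, 0.477, 0.022, 1.555, -0.011, 1.109, -0.083], TCP at [179.922, -650.596, 231.308] pointing down, gripper open.
Joint ranges: [-2.96, 2.96], [-0.34, 2.1], [-1.41, 1.46], [0.24, 2.44], [-1.37, 4.51], [0.17, 1.92], [-2.96, 2.96]. Speed limits (rad/s): [2.39, 2.39, 3.14, 3.14, 3.14, 3.14, 3.14].

### API

Orientations are given as a unit quaternion [x, y, z, w].
In Python, from plant import r, release, grasp, observe, eyes, finish_job gives the robot as it stands. The module is installed in compiled form; this text tells all that it offers. Calls block until the motion is done:
- r.movep(position, orientation): joint-space move of the TCP to a pose.
- r.move_linear(position, speed=150, rotation=None): straight line of the TCP; rotation=None keeps the orientation; speed is the mean speed in mm/s.
- r.move_j(angles): joint-space move.
- release() and grasp(): open the fingers fully, or close them until they stop; the grip force is fixed at half the most.
- r.wait(seconds).
- r.ik(position, orientation): joint angles nearest the present ones, or None.
- observe(): the state.
- eyes.read_camera(name): name is "scene" or "top" or "wrist"; returns (picture, depth): 384x512x3 uint8, red, green, blue; 384x512 float32, mm along the optical axis (not along the pixel's ray), 0 where there is no reading.
- eyes.camera_model(name): a dict with "fx", "fy", "cx", "cy" (pixels), "D" ([k1, k2, p1, p2, k3] as OpenCV has them; the pictures are not rectified), "rvec" (rotation vector, rad) and "tvec" (3), from world to camera coordinates, as OpenCV has them; the wrist camera has in their place "T_tool_cam" (4x4, takes a point from camera to tool coordinates, whose origin is the TCP and whose axes are the flange's). Camera axes: x right, y down, z forward; pixel columns grow to the right and rows downward; lengths in mm; the calibration is good to about 2 mm. A picture is of the moment at which its call begins: read the wrist's pose just before it. camera_model takes no time and is no camera call.
A pose or a line that the arm cannot do raises r.MotionError and nothing moves.
- finish_job(): hands the job in, once; it reports no verdict.
The state is a dict: "t": time; "qpos": joint angles; "qvel": joint speeds; "joint_torque": joint torques, N m; "ee_pos": TCP position; "tool_rot": TCP orientation; "ft_force": force on the tool from outside, world axes, zero at the start; "moment": the same for the moment, N m; "finger_gap": finger opening in mm.
Only numpy, scipy, OpenCV 4.12 (cv2) and the standard library are available. Lean on these libraries where they do the work, as an engineer would, in place of code of your own. Each camera call takes 0.05 s, during which the arm holds its last target. There are 200 camera calls.

### The job

Set the orange kit tray, open side up, into the rimmed pan of the spring scale at the open end of the green dispenser, with the tray's grip fin pointing away from the dispenser. Then push the clear spring flap down into the dispenser, hold it open, and slide the brass blanks along the lane and off its open end into the tray, one at a time starting with the one nearest the open end and without lifting them out, stopping as soon as the pan has sunk onto its hard stop. Leave any blanks not needed where they lie, let the flap close, and leave the yellow wheel, the green bracket and the screwdriver alone.

Things in the scene. Friction and masses are not known exactly. Their poses are not given: they have to be found in the camera images.
- dispenser: Fixed green dispenser with a spring scale at its -y end, on a base plate 100 x 430 mm. Origin on the table, z up. The lane runs along y from the open end (y = -110 mm) to an end wall (y = 165 mm, 20 mm high), flat black floor at z = 104 mm. Clear side walls in green frames, 5 mm thick, inner faces at x = -22 and x = 24 mm, tops at z = 150 mm (hinge to 155 mm). The -y end is fully open; the scale lies below it.
- flap (a joint): Clear flap over the lane, 33 mm wide, 3 mm thick, with a yellow free edge; rad, 0 = shut and level at z = 150 mm, covering x = -9 to 24 mm. It swings DOWN into the lane, up to 1.4, against a spring (1 to 2 N), always clear of the blanks. Shut fingers pushed straight down with their middle near x = -4 mm open it by about 1 rad and hold it open while moving along the lane.
- flap_hinge (a point): Middle of the flap's hinge line, on top of the lane's +x wall (x = 24, y = 27.5, z = 150 mm of the dispenser); the line runs along the dispenser's y. The flap reaches from y = -120 mm, 10 mm beyond the edge of the lane floor, to y = 163 mm. Fingers that go off its end let it shut and would then meet its end edge on the way back.
- lane_mouth (a point): Middle of the edge where the flat lane floor ends: x = 0, y = -110, z = 104 mm of the dispenser. Axes as the dispenser's. Here a white chute 30 mm long slopes down at 40 degrees to y = -140, z = 79 mm; a blank whose centre is pushed some 10 mm past the edge tips onto it and slides down into a tray in the pan by itself. Fingers need not leave the lane.
- pan (a joint): Sinking of the scale pan, m: 0 = up, 0.012 = on its hard stop. Pre-loaded spring: with the tray and one blank it stays up or nearly so; with two or three (varies, cannot be seen beforehand) it sinks to the stop and rests there after about 2 s. If it rests part of the way down it needs another blank. A falling blank may make it dip for a moment.
- pan_seat (a point): Centre of the pan's upper face, at x = 0, y = -196 mm of the dispenser, 34 mm above the table when up. Axes as the dispenser's. Aluminium pan, rim 8 mm high, inside the rim 92 mm in x by 110 mm in y, so the tray has 5 mm of play on each side.
- tray: Orange kit tray, loose, 80 g: open box 82 mm in x, 100 mm in y, 36 mm high, walls 4 mm. Origin: centre of its underside, z up. A grip fin 12 mm thick in x sticks out of its -y wall from y = -50 to y = -84 mm, 14 to 46 mm above the underside; pinch it across x. In the scale the fin must point to the dispenser's -y.
- tray_fin (a point): Middle of the tray's grip fin: x = 0, y = -67, z = 34 mm of the tray. Axes as the tray's.
- blank1: Brass hub blank 1: loose disc 36 mm in diameter, 10 mm thick, 80 g, lying flat on the lane floor; origin: centre of its underside. The nearest to the open end. At least 40 mm of free lane lies between neighbouring blanks and behind the last.
- blank2: Brass hub blank 2: loose disc 36 mm in diameter, 10 mm thick, 80 g, lying flat on the lane floor; origin: centre of its underside. The middle one. At least 40 mm of free lane lies between neighbouring blanks and behind the last.
- blank3: Brass hub blank 3: loose disc 36 mm in diameter, 10 mm thick, 80 g, lying flat on the lane floor; origin: centre of its underside. The farthest from the open end. At least 40 mm of free lane lies between neighbouring blanks and behind the last.
- wheel: Bystander: yellow wheel with black rollers, lying flat, 62 mm in diameter, 32 mm high. Origin: centre of its underside.
- bracket: Bystander: green printed angle bracket 50 x 40 mm, 42 mm high. Origin: centre of its underside.
- driver: Bystander: screwdriver lying on the table.
Mind the look-alikes: they are no part of the job. Of the things shaped like the tray, the orange one is meant.

How it is judged (in metres and radians):
On the way, in this order (a step that is already met when the one before it is completed fails the run):
1. the tray stands in the scale pan, fin away from the dispenser, and is let go (horizontal distance between tray and pan_seat below 0.01 m and z of tray in the frame of pan_seat below 0.004 m and angle between tray's own z axis and vertical below 0.06 rad and y of tray_fin in the frame of dispenser below -0.23 m and contact force between the fingers and tray below 0.1 N), for 0.2 s.
2. the flap is held pushed in (value of joint flap above 0.6 rad), for 0.3 s.
3. a first blank lies in the tray (((x of blank1 in the frame of tray between -0.041 and 0.041 m and y of blank1 in the frame of tray between -0.05 and 0.05 m and z of blank1 in the frame of tray between -0.004 and 0.036 m) or (x of blank2 in the frame of tray between -0.041 and 0.041 m and y of blank2 in the frame of tray between -0.05 and 0.05 m and z of blank2 in the frame of tray between -0.004 and 0.036 m) or (x of blank3 in the frame of tray between -0.041 and 0.041 m and y of blank3 in the frame of tray between -0.05 and 0.05 m and z of blank3 in the frame of tray between -0.004 and 0.036 m))), for 0.2 s.
4. the pan has sunk onto its hard stop (value of joint pan above 0.0105 m), for 0.5 s.
At the end, for the whole second after the job is handed in: The tray stands flat in the pan (centre within 10 mm of the pan's, fin away from the dispenser), the pan is on its hard stop (sunk more than 10.5 mm of 12), the flap is closed (below 0.08 rad), every blank lies either in the tray or still flat in the lane, all at rest (horizontal distance between tray and pan_seat below 0.01 m and z of tray in the frame of pan_seat below 0.004 m and angle between tray's own z axis and vertical below 0.06 rad and y of tray_fin in the frame of dispenser below -0.23 m and value of joint pan above 0.0105 m and value of joint flap below 0.08 rad and ((x of blank1 in the frame of tray between -0.041 and 0.041 m and y of blank1 in the frame of tray between -0.05 and 0.05 m and z of blank1 in the frame of tray between -0.004 and 0.036 m) or (y of blank1 in the frame of dispenser between -0.11 and 0.165 m and z of blank1 in the frame of dispenser between 0.099 and 0.114 m)) and ((x of blank2 in the frame of tray between -0.041 and 0.041 m and y of blank2 in the frame of tray between -0.05 and 0.05 m and z of blank2 in the frame of tray between -0.004 and 0.036 m) or (y of blank2 in the frame of dispenser between -0.11 and 0.165 m and z of blank2 in the frame of dispenser between 0.099 and 0.114 m)) and ((x of blank3 in the frame of tray between -0.041 and 0.041 m and y of blank3 in the frame of tray between -0.05 and 0.05 m and z of blank3 in the frame of tray between -0.004 and 0.036 m) or (y of blank3 in the frame of dispenser between -0.11 and 0.165 m and z of blank3 in the frame of dispenser between 0.099 and 0.114 m)) and linear speed of each of blank1, blank2, blank3, tray below 0.02 m/s); the robot touches nothing.
It fails at once if a further blank is slid (more than 12 mm) while the pan is already down on its stop (value of joint pan above 0.0116 m and ((distance of blank1 from where it was at the start of the episode above 0.012 m and y of blank1 in the frame of dispenser above -0.11 m and z of blank1 in the frame of dispenser above 0.099 m) or (distance of blank2 from where it was at the start of the episode above 0.012 m and y of blank2 in the frame of dispenser above -0.11 m and z of blank2 in the frame of dispenser above 0.099 m) or (distance of blank3 from where it was at the start of the episode above 0.012 m and y of blank3 in the frame of dispenser above -0.11 m and z of blank3 in the frame of dispenser above 0.099 m))).
It fails at once if a blank is slid while one nearer the open end is still in the lane (two at once, or out of turn) (((distance of blank2 from where it was at the start of the episode above 0.012 m and y of blank2 in the frame of dispenser above -0.11 m and z of blank2 in the frame of dispenser above 0.099 m) and (y of blank1 in the frame of dispenser between -0.11 and 0.165 m and z of blank1 in the frame of dispenser between 0.099 and 0.114 m)) or ((distance of blank3 from where it was at the start of the episode above 0.012 m and y of blank3 in the frame of dispenser above -0.11 m and z of blank3 in the frame of dispenser above 0.099 m) and (y of blank1 in the frame of dispenser between -0.11 and 0.165 m and z of blank1 in the frame of dispenser between 0.099 and 0.114 m)) or ((distance of blank3 from where it was at the start of the episode above 0.012 m and y of blank3 in the frame of dispenser above -0.11 m and z of blank3 in the frame of dispenser above 0.099 m) and (y of blank2 in the frame of dispenser between -0.11 and 0.165 m and z of blank2 in the frame of dispenser between 0.099 and 0.114 m))).
It fails at once if a blank is lifted more than 30 mm off the lane floor (z of any of blank1, blank2, blank3 in the frame of dispenser above 0.134 m).
It fails at once if the wheel, the bracket or the screwdriver is moved more than 30 mm (distance of any of wheel, bracket, driver from where it was at the start of the episode above 0.03 m).
It also fails if it takes over 72 s, if anything falls off the work surface, if the arm or the gripper's body presses on something with over 40 N, if the wrist force passes 120 N, or if a joint passes its speed limit or range.

## Working session

There is one attempt and no reset: what is moved stays moved. The work goes in short steps, each a Python script; the robot and the scene stay as the last script left them, time stands still between calls to the robot, and variables do not carry over. Pictures are saved under pics/ and viewed, about 8 in all and at most 12, crops included, and the job is handed in when it is done.

```bash
mkdir -p pics; cat > h.py <<'E'
import numpy as np, cv2
from plant import r, release, grasp, observe, eyes, finish_job
from scipy.spatial.transform import Rotation as R
def snap(n,f):
    o=observe(); p,d=eyes.read_camera(n); cv2.imwrite(f'pics/{f}.png',p[:,:,::-1]); np.savez(f'pics/{f}.npz',p=p,d=d,ee=o['ee_pos'],q=o['tool_rot']); return p,d
def crop(f,u0,v0,u1,v1,s):
    im=cv2.imread(f'pics/{f}.png')[v0:v1,u0:u1]; cv2.imwrite(f'pics/{f}_c{u0}_{v0}.png',cv2.resize(im,None,fx=s,fy=s,interpolation=cv2.INTER_CUBIC))
def pose(n,f):
    m=eyes.camera_model(n); K=np.array([[m['fx'],0,m['cx']],[0,m['fy'],m['cy']],[0,0,1]]);D=np.array(m['D'],float)
    if n=='wrist':
        z=np.load(f'pics/{f}.npz'); T=np.eye(4);T[:3,:3]=R.from_quat(z['q']).as_matrix();T[:3,3]=z['ee'];T=T@np.array(m['T_tool_cam'])
        return K,D,T[:3,:3],T[:3,3]
    A=cv2.Rodrigues(np.array(m['rvec'],float))[0]; return K,D,A.T,-A.T@np.array(m['tvec'],float).ravel()
def rays(n,f,uv):
    K,D,A,c=pose(n,f); x=cv2.undistortPoints(np.array(uv,float).reshape(-1,1,2),K,D)[:,0]
    return c,np.c_[x,np.ones(len(x))],A
def onz(n,f,uv,z):
    c,x,A=rays(n,f,uv); w=x@A.T; return c+w*((z-c[2])/w[:,2])[:,None]
def cloud(n,f):
    d=np.load(f'pics/{f}.npz')['d']; v,u=np.mgrid[:384,:512]; c,x,A=rays(n,f,np.c_[u.ravel(),v.ravel()])
    P=c+(x*d.reshape(-1,1))@A.T; P[d.ravel()<=0]=np.nan; return P.reshape(384,512,3)
E
python3 - <<'E'
from h import *
a=snap('top','top0')[0];b=snap('scene','sc0')[0]
cv2.imwrite('pics/a.png',cv2.resize(a[:,:,::-1],(800,600),interpolation=cv2.INTER_CUBIC));cv2.imwrite('pics/b.png',cv2.resize(b[:,:,::-1],(800,600)))
o=observe();print(o['t'],o['tool_rot'],r.grip_depth,o['finger_gap']);print(eyes.camera_model('wrist'))
E
```

```text
0.1 [ 9.90915010e-01  1.34487211e-01 -1.75754265e-04 -7.76495609e-04] 18.700000000000003 85.50746440343357
{'fx': 345.1863389982803, 'fy': 345.1863389982803, 'cx': 254.01333099635463, 'cy': 194.3434273486724, 'D': array([-0.06380629,  0.        ,  0.        ,  0.        ,  0.        ]), 'T_tool_cam': array([[ 6.10691729e-04, -9.59384239e-01, -2.82101948e-01,
         7.26330381e+01],
       [ 9.99999730e-01,  4.70521719e-04,  5.64620146e-04,
         4.70086646e-02],
       [-4.08952576e-04, -2.82102216e-01,  9.59384267e-01,
        -1.42219090e+02],
       [ 0.00000000e+00,  0.00000000e+00,  0.00000000e+00,
         1.00000000e+00]])}
```

View pics/a.png

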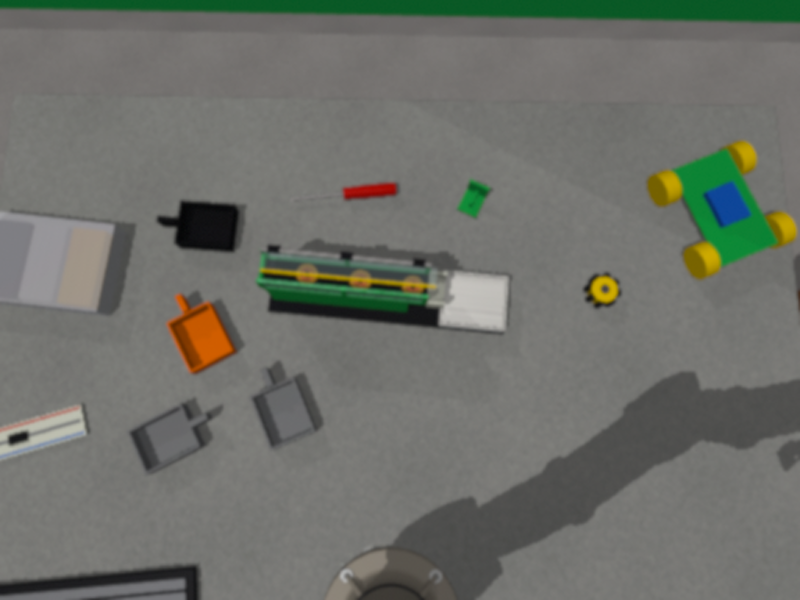

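View pics/b.png

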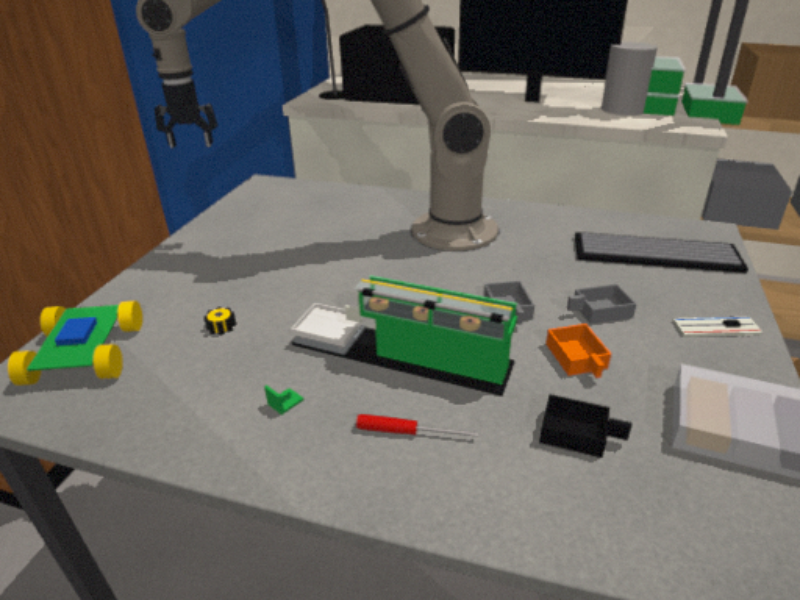

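Top view (800-px scale): there are four tray-shaped things. They are orange (203,335), black (207,226), grey (168,437) and grey (285,410). Only the one at (203,335) is orange, and it is open side up with its fin at (182,300). The dispenser runs along the row from (265,270) to (435,290), with the pan at (475,300). I'll enlarge both to confirm and measure.

```bash
python3 - <<'E'
from h import *
P=cloud('top','top0'); hsv=cv2.cvtColor(np.load('pics/top0.npz')['p'],cv2.COLOR_RGB2HSV)
H,S,V=[hsv[...,i].astype(int) for i in range(3)]
m=(S>150)&(V>90)&(H<16)&(H>3); m[:,:90]=0;m[:,165:]=0;m[:170]=0;m[250:]=0
q=P[m]; print('orange',m.sum(),np.nanpercentile(q,[0,5,50,95,100],axis=0).round(0))
# rim points
t=q[(q[:,2]>30)&(q[:,2]<40)]; print(cv2.minAreaRect(t[:,:2].astype(np.float32)),len(t))
f=q[(q[:,2]>41)]; print('fin top',len(f),np.nanmean(f,0),)
y=(H>20)&(H<32)&(S>150)&(V>120); y[:150]=0;y[220:]=0;y[:,:160]=0;y[:,290:]=0
q=P[y];print('yellow',len(q),np.nanpercentile(q,[5,50,95],axis=0).round(1))
print(P[192,290:325:4].round(0)); print(P[10:380:60,250].round(0))
crop('top0',95,150,345,250,3.2)
E
mv pics/top0_c95_150.png pics/c1.png
```

```text
orange 1266 [[407. 280.  -3.]
 [423. 297.   1.]
 [474. 347.   6.]
 [523. 385.  39.]
 [541. 396.  52.]]
((479.8988342285156, 345.8135070800781), (128.17396545410156, 82.16411590576172), 28.869535446166992) 242
fin top 51 [523.86826841 369.24589606  46.05858719]
yellow 284 [[540.8 -42.7 146.5]
 [551.1  75.1 149.9]
 [561.7 195.5 153. ]]
[[ 539. -107.   38.]
 [ 541. -119.   33.]
 [ 541. -130.   33.]
 [ 541. -141.   33.]
 [ 540. -152.   36.]
 [ 541. -164.   31.]
 [ 541. -174.   35.]
 [ 542. -186.   32.]
 [ 541. -197.   34.]]
[[ 1.606e+03  1.300e+01 -6.510e+02]
 [ 9.250e+02  9.000e+00  2.000e+00]
 [ 7.320e+02  6.000e+00  1.000e+00]
 [ 5.240e+02  5.000e+00  1.330e+02]
 [ 3.810e+02  2.000e+00 -5.000e+00]
 [ 2.190e+02 -0.000e+00  1.000e+00]
 [ 7.400e+01 -2.000e+00  3.000e+01]]
```

View pics/c1.png

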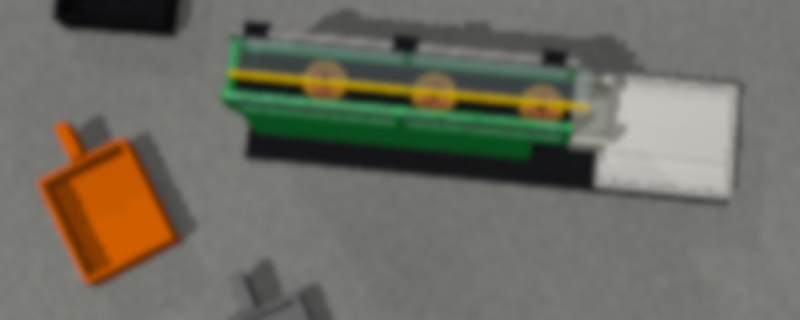

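```bash
python3 - <<'E'
from h import *
c=lambda a:[(u/3.2+95-.35,v/3.2+150-.35) for u,v in a]
t=onz('top','top0',c([(40,183),(92,283),(180,238),(127,141)]),36);print('tray rim',t.round(0),t.mean(0),[np.linalg.norm(t[i]-t[i-1]) for i in range(4)])
print('fin',onz('top','top0',c([(65,130),(80,155)]),46).round(0))
y=onz('top','top0',c([(228,74),(590,107)]),150);print('flap',y.round(0),np.linalg.norm(y[1]-y[0]))
d=y[0]-y[1];th=np.arctan2(-d[0],d[1]);print('theta',th)
Rz=R.from_euler('z',th).as_matrix(); o=y.mean(0)-Rz@[-9,21.5,150];print('disp',o)
print('pan pred',o+Rz@[0,-196,34]);p=onz('top','top0',c([(741,84),(734,200),(593,187)]),42);print('pan corners',p.round(0),'centre',(p[0]+p[2])/2)
b=onz('top','top0',c([(323,80),(433,93),(540,103)]),114);print('blanks disp',((b-o)@Rz).round(0))
E
```

```text
tray rim [[491. 396.  36.]
 [406. 345.  36.]
 [445. 273.  36.]
 [529. 324.  36.]] [468.04169553 334.67844374  36.        ] [np.float64(81.19727951544513), np.float64(98.99967969773003), np.float64(81.85246286231686), np.float64(97.7949790934837)]
fin [[536. 375.  46.]
 [514. 360.  46.]]
flap [[562. 216. 150.]
 [539. -68. 150.]] 284.11444302721964
theta -0.07917924270876646
disp [557.64976512  51.84329532   0.        ]
pan pred [ 542.14684429 -143.54262906   34.        ]
pan corners [[ 586. -208.   42.]
 [ 483. -200.   42.]
 [ 493.  -79.   42.]] centre [ 539.48847784 -143.35467615   42.        ]
blanks disp [[  1.  95. 114.]
 [ -1.   5. 114.]
 [ -1. -82. 114.]]
```

Two independent measurements of the dispenser agree: the pan is predicted at (542,-144) and seen at (539,-143), the flap measures 284 mm long, and the tray sides come out at 81.5 x 98. Next I'll check IK, then move to a wrist view over the pan and mouth.

```bash
cat >> h.py <<'E'
def Q(a): return [np.cos(a/2),np.sin(a/2),0,0]
E
python3 - <<'E'
from h import *
th=-.079
for n,p,a in [('view',(530,-120,260),th),('fin',(525,370,16),np.radians(31.3)),('fin up',(525,370,200),np.radians(31.3)),('place',(536,-210,51),th-np.pi/2),('place up',(536,-210,200),th-np.pi/2),('lane',(551,0,107),th),('lane far',(560,180,107),th)]:
  for k in (0,np.pi):
    q=r.ik(p,Q(a+k)); print(n,k>0,None if q is None else np.round(q,2))
r.movep((520,-110,260),Q(th)); print(observe()['t'])
p=snap('wrist','w1')[0]; cv2.imwrite('pics/w1b.png',cv2.resize(p[:,:,::-1],(800,600),interpolation=cv2.INTER_CUBIC))
E
```

```text
view False [ 0.38  0.25 -0.33  1.82  0.09  1.08 -1.63]
view True [ 0.73  0.32 -0.76  1.8   0.25  1.12  1.38]
fin False [-0.24  0.78 -0.67  1.74  0.63  0.84 -2.23]
fin True [ 0.04  1.06 -1.2   1.72  1.08  1.17  0.64]
fin up False [ 0.01  0.7  -1.1   1.62  0.65  1.23 -2.24]
fin up True [ 0.05  0.75 -1.19  1.62  0.72  1.28  0.85]
place False [ 0.09  0.56  0.23  1.94 -0.2   0.66 -2.78]
place True [ 0.6   0.58 -0.43  1.91  0.36  0.73 -0.12]
place up False [ 0.17  0.35  0.12  1.84 -0.05  0.96 -2.91]
place up True [ 0.64  0.39 -0.47  1.8   0.21  1.    0.  ]
lane False [ 0.21  0.46 -0.4   1.94  0.25  0.79 -1.98]
lane True [ 0.48  0.55 -0.77  1.92  0.49  0.87  0.95]
lane far False [ 0.02  0.55 -0.58  1.84  0.39  0.86 -2.4 ]
lane far True [ 0.34  0.74 -1.08  1.82  0.76  1.06  0.46]
2.3833
```

View pics/w1b.png

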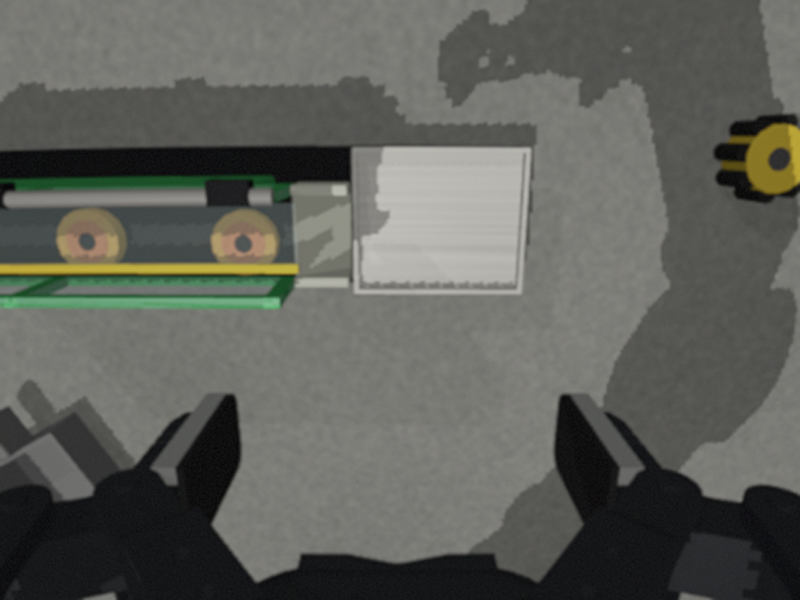

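The wrist view shows the pan rim at corners (350,148), (531,147), (522,293) and (354,293), the flap end at (298,268), and blanks at (243,241) and (91,241). I'll measure these and move above the fin.

```bash
python3 - <<'E'
from h import *
s=lambda a:[(u*.64-.2,v*.64-.2) for u,v in a]
p=onz('wrist','w1',s([(350,148),(531,147),(522,293),(354,293)]),42);print(p.round(1),p.mean(0),[round(np.linalg.norm(p[i]-p[i-1])) for i in range(4)])
e=p[1]-p[0]+p[2]-p[3];print('th',np.arctan2(e[0],-e[1]))
y=onz('wrist','w1',s([(0,268.5),(298,268)]),150);print(y.round(1)); d=y[0]-y[1];th=np.arctan2(-d[0],d[1]);print('th',th)
Rz=R.from_euler('z',-.079).as_matrix(); o=y[1]-Rz@[-9,-120,150]; print('disp',o,'pan',o+Rz@[0,-196,34])
b=onz('wrist','w1',s([(91,241),(243,241)]),114);print('blanks',b,((b-o)@Rz).round(1))
r.movep((525,370,180),Q(np.radians(211.3))); print(observe()['t'])
p=snap('wrist','w2')[0]; cv2.imwrite('pics/w2b.png',cv2.resize(p[:,:,::-1],(800,600),interpolation=cv2.INTER_CUBIC))
E
```

```text
[[ 593.7  -86.4   42. ]
 [ 585.3 -203.1   42. ]
 [ 487.7 -195.3   42. ]
 [ 497.   -79.2   42. ]] [ 540.92310883 -140.98873535   42.        ] [97, 117, 98, 117]
th -0.07571029932201029
[[552.4  84.1 150. ]
 [540.1 -64.9 150. ]]
th -0.0826087999485008
disp [5.58539975e+02 5.39782449e+01 5.68434189e-14] pan [ 543.07207604 -141.41045515   34.        ]
blanks [[557.3036483   55.01154015 114.        ]
 [549.94530395 -29.6335492  114.        ]] [[ -1.3   0.9 114. ]
 [ -2.  -84.  114. ]]
4.55
```

View pics/w2b.png

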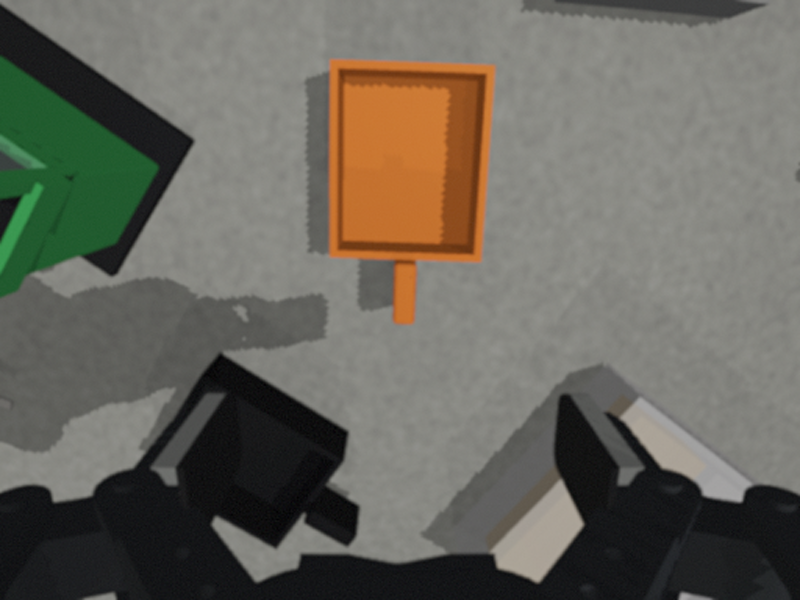

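Wrist view: the orange tray is open side up with rim corners (330,60), (495,66), (482,261) and (330,257), and the fin top spans (395,261) to (413,323). The black tray sits nearby at the lower left, so I'll check finger clearance to it.

```bash
python3 - <<'E'
from h import *
s=lambda a:[(u*.64-.2,v*.64-.2) for u,v in a]
t=onz('wrist','w2',s([(330,60),(495,66),(482,261),(330,257)]),36);print(t.round(1),t.mean(0),[round(np.linalg.norm(t[i]-t[i-1])) for i in range(4)])
e=t[3]-t[0]+t[2]-t[1];a=np.degrees(np.arctan2(e[1],e[0]));e/=np.linalg.norm(e);print('fin dir',a,'fin pred',t.mean(0)+67*e)
f=onz('wrist','w2',s([(395,261),(415,261),(413,323),(394,323)]),46);print('fin',f.round(1),f.mean(0))
b=onz('wrist','w2',s([(222,355),(347,432)]),36);print('black',b.round(0)); b2=onz('wrist','w2',s([(330,487),(357,515)]),46);print(b2.round(0))
n=np.array([-e[1],e[0],0]);c=f.mean(0)
for q in (*b,*b2): print('along',((q-c)@e).round(),'across',((q-c)@n).round())
E
```

```text
[[446.8 282.2  36. ]
 [406.8 353.4  36. ]
 [492.6 402.5  36. ]
 [533.3 331.   36. ]] [469.86940861 342.27452932  36.        ] [99, 82, 99, 82]
fin dir 29.595914151823344 fin pred [528.12792873 375.36447996  36.        ]
fin [[515.2 361.2  46. ]
 [509.8 370.1  46. ]
 [539.3 387.1  46. ]
 [544.6 378.3  46. ]] [527.22541383 374.16563568  46.        ]
black [[615. 306.  36.]
 [621. 392.  36.]]
[[653. 399.  46.]
 [662. 423.  46.]]
along 43.0 across -103.0
along 90.0 across -31.0
along 122.0 across -41.0
along 142.0 across -24.0
```

```bash
python3 - <<'E'
from h import *
P=cloud('wrist','w2');print('depth fin',P[184:202,254:263].reshape(-1,3).mean(0).round(1)); 
a=np.radians(209.6); g=np.array([527.5,374.6,16])
r.movep((*g[:2],80),Q(a)); r.move_linear(g,120); grasp(); o=observe();print(o['t'],o['finger_gap'],o['ft_force'])
r.move_linear((*g[:2],210),250); o=observe();print(o['t'],o['finger_gap'],o['ee_pos'],o['ft_force'])
th=-.079; Rz=R.from_euler('z',th).as_matrix(); pan=np.array([542,-141.4,0]); t=pan+Rz@[0,-67,0]
r.movep((*t[:2],210),Q(th+np.pi/2)); print(observe()['t'])
r.move_linear((*t[:2],110),200); o=observe();print(o['t'],o['finger_gap'],o['ee_pos'])
p=snap('wrist','w3')[0]; cv2.imwrite('pics/w3b.png',cv2.resize(p[:,:,::-1],(800,600),interpolation=cv2.INTER_CUBIC))
E
```

```text
depth fin [531.6 376.3  45.7]
6.4333 11.359527975462077 [-0.99741384 -0.61019271  1.61018856]
7.3583 11.110781890550674 [527.13651456 373.59830436 208.26375712] [ 0.6888972   0.13146235 -1.45350915]
9.45
10.1 11.416190563929877 [ 537.64629923 -207.64944615  110.79250283]
```

View pics/w3b.png

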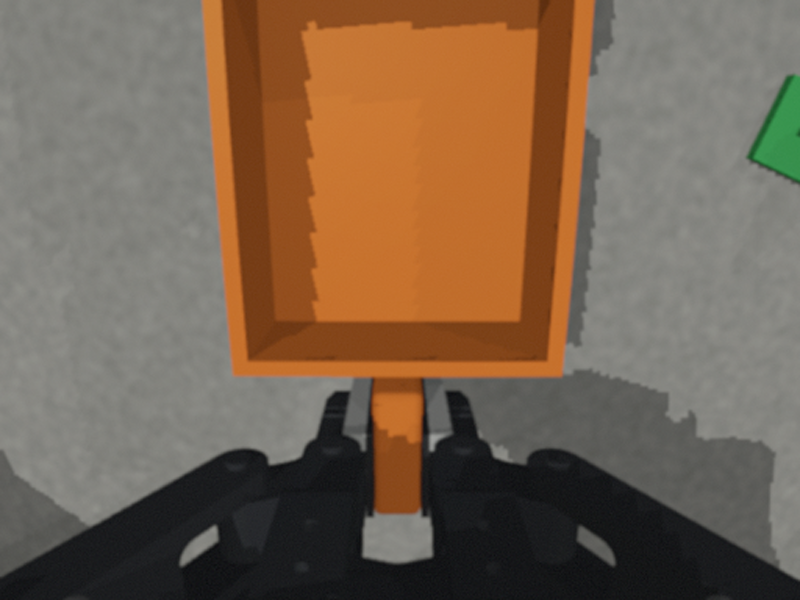

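The tray is held level and square, with near rim corners at (232,376) and (565,376). I'll work out the tray's place in the hand and cross-check it with the top camera.

```bash
python3 - <<'E'
from h import *
s=lambda a:[(u*.64-.2,v*.64-.2) for u,v in a]
z=np.load('pics/w3.npz'); T=R.from_quat(z['q']).as_matrix()
c=onz('wrist','w3',s([(232,376),(565,376),(204,0),(596,0)]),z['ee'][2]+20);l=(c-z['ee'])@T
print('tool frame',l.round(1)); print('width',np.linalg.norm(c[0]-c[1]))
P=cloud('wrist','w3'); print('rim depth z near',np.nanmedian(P[235:239,170:340,2]),'far floor z',np.nanmedian(P[60:150,270:330,2]),np.nanmedian(P[150:200,270:330,2]))
print('tool x',T[:,0],'z',T[:,2])
p=snap('top','top1')[0]; crop('top1',240,150,360,250,6.6)
E
```

```text
tool frame [[ 17.5 -40.2 -20. ]
 [ 17.5  42.4 -19.9]
 [102.  -39.5 -20. ]
 [102.1  42.1 -19.9]]
width 82.55224496979652
rim depth z near 130.1475465810219 far floor z 98.15572431032248 98.20361737752009
tool x [7.80070512e-02 9.96952736e-01 3.76806387e-04] z [ 1.17461233e-03  2.86049737e-04 -9.99999269e-01]
```

```bash
ls pics | grep top1
```

```text
top1.npz
top1.png
top1_c240_150.png
```

View pics/top1_c240_150.png

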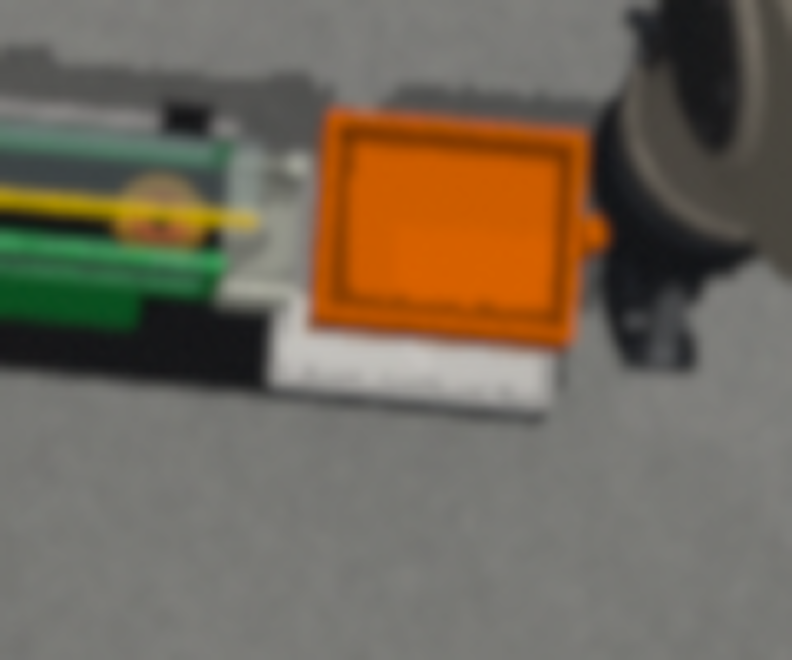

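```bash
python3 - <<'E'
from h import *
c=lambda a:[(u/6.6+240-.4,v/6.6+150-.4) for u,v in a]
t=onz('top','top1',c([(328,107),(590,127),(572,347),(312,327)]),131);print(t.round(1),t.mean(0),[round(np.linalg.norm(t[i]-t[i-1])) for i in range(4)])
e=t[1]-t[0]+t[2]-t[3];print('th',np.arctan2(e[0],-e[1]))
p=onz('top','top1',c([(268,388),(548,412)]),42);print('pan near edge',p.round(1))
y=onz('top','top1',c([(260,222)]),150);Rz=R.from_euler('z',-.079).as_matrix();print('flap end',y,'pan',y+Rz@[9,-76,-116])
E
```

```text
[[ 589.3  -95.6  131. ]
 [ 582.7 -197.7  131. ]
 [ 495.7 -188.5  131. ]
 [ 502.1  -88.9  131. ]] [ 542.44128723 -142.69207139  131.        ] [87, 102, 88, 100]
th -0.06436167931705836
pan near edge [[ 492.3  -79.3   42. ]
 [ 483.8 -195.7   42. ]]
flap end [[538.76030065 -67.5460144  150.        ]] pan [[ 541.73447396 -144.01924038   34.        ]]
```

The two cameras agree: tray minus pan is about (+1.5, +0.7) mm. I'll correct for that, lower, release and check.

```bash
python3 - <<'E'
from h import *
g=(535.2,-208.9)
r.move_linear((*g,62),150); o=observe();print(o['ft_force'],o['ee_pos'])
r.move_linear((*g,50.5),40); o=observe();print(o['t'],o['ft_force'],o['ee_pos'])
release(); r.wait(.2); o=observe();print(o['t'],o['ft_force'],o['finger_gap'])
r.move_linear((*g,200),250); print(observe()['t'])
p=snap('top','top2')[0]; crop('top2',240,150,360,250,6.6)
P=cloud('top','top2'); print('tray floor z',np.nanmedian(P[178:192,298:318,2]))
E
```

```text
[ 0.57903982  0.06033751 -0.47216856] [ 535.48534954 -208.76886109   62.41246744]
11.1 [-0.30646259 -0.11705483 -0.3021082 ] [ 535.23659928 -208.89994737   50.54388256]
12.0083 [-0.05292231 -0.23930731  0.90313271] 85.43221625719163
12.7583
tray floor z 38.577069902928656
```

View pics/top2_c240_150.png

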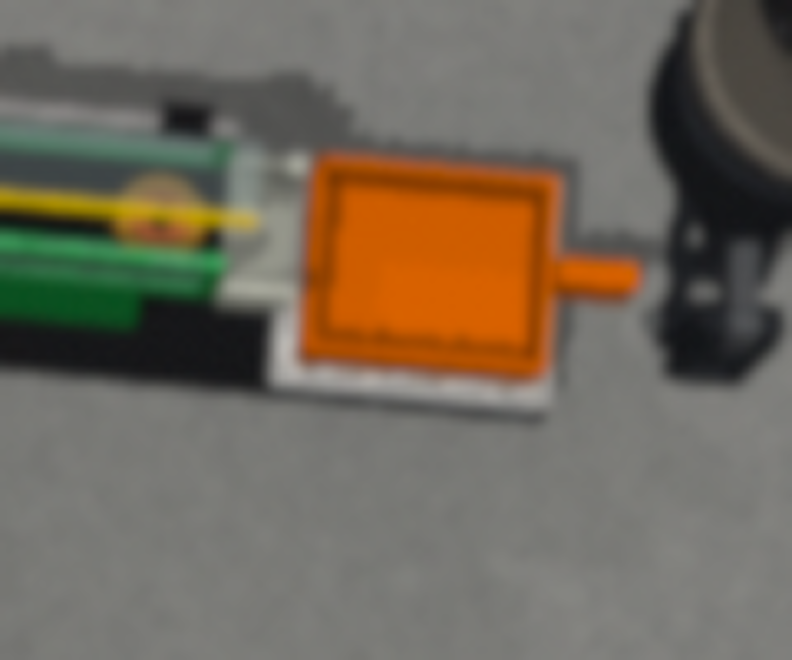

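The tray is seated: its floor is at z 38.6 against an expected 38, and the fin points away from the dispenser. Next: shut fingers, open the flap between blanks 1 and 2, and push blank 1.

```bash
cat >> h.py <<'E'
th=-.079; RZ=R.from_euler('z',th).as_matrix(); O=np.array([557.5,53.6,0])
def D(x,y,z): return O+RZ@np.array([x,y,z],float)
def W(p): return ((np.array(p)-O)@RZ).round(1)
def lane(y,z,v):
    r.move_linear(D(-4,y,z),v); o=observe(); print('t',o['t'],'W',W(o['ee_pos']),'F',o['ft_force'].round(1) if hasattr(o['ft_force'],'round') else o['ft_force'])
def panz(f):
    snap('top',f); P=cloud('top',f); print(f,'tray floor z',np.nanmedian(P[178:192,298:318,2]).round(1),'rim', np.nanmedian(P[177:192,286:289,2]).round(1))
E
python3 - <<'E'
from h import *
grasp(); r.movep(D(-4,-41,178),Q(th+np.pi)); o=observe();print(o['t'],W(o['ee_pos']),o['finger_gap'])
panz('top3')
lane(-41,160,120);lane(-41,135,60);lane(-41,107.5,60);r.wait(.3)
p=snap('wrist','w4')[0]
lane(-70,107.5,60);lane(-95,107.5,60)
r.wait(.5);panz('top4');r.wait(1.5);panz('top5');print(observe()['t'])
crop('top5',180,140,350,250,4.7)
a=cv2.resize(cv2.imread('pics/w4.png'),(400,300));b=cv2.resize(cv2.imread('pics/top5_c180_140.png'),(400,300));cv2.imwrite('pics/m.png',np.hstack([a,b]))
E
```

```text
14.4917 [ -3.7 -42.3 177.8] 0.030068350129601126
top3 tray floor z 614.0 rim 592.9
t 14.8417 W [ -4.4 -42.2 159.2] F [0.2 0.  0.6]
t 15.4083 W [ -4.5 -40.9 134.6] F [-0.1  0.4  0.2]
t 16.0167 W [ -4.5 -41.  107.1] F [-1.3 -0.1 -0.3]
t 17.0 W [ -3.8 -70.8 107.6] F [-1.4 -1.1  3.5]
t 17.5667 W [ -3.8 -96.  107.6] F [-1.1 -1.3  4. ]
top4 tray floor z 529.2 rim 482.2
top5 tray floor z 529.2 rim 482.1
19.6667
```

View pics/m.png

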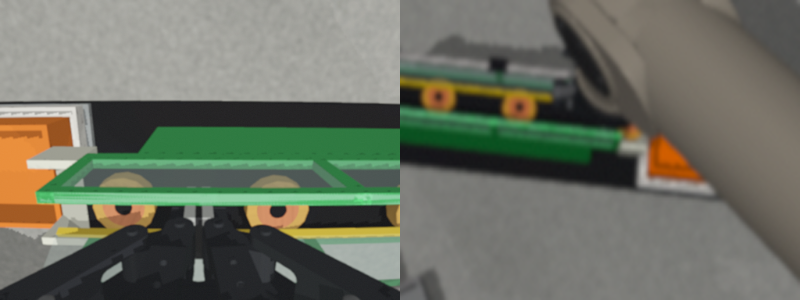

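The left image (wrist) shows the flap held open with the fingers cleanly between blanks 1 and 2. On the right (top) the arm hides the tray, and there is an orange-brown spot near the chute at (630,133). I'll look with the wrist and scene cameras.

```bash
python3 - <<'E'
from h import *
snap('wrist','w5');snap('scene','sc1')
a=cv2.resize(cv2.imread('pics/w5.png'),(400,300));crop('sc1',170,165,340,265,4.7)
b=cv2.resize(cv2.imread('pics/sc1_c170_165.png'),(400,300));cv2.imwrite('pics/m2.png',np.hstack([a,b]))
E
```

```text
(no output)
```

View pics/m2.png

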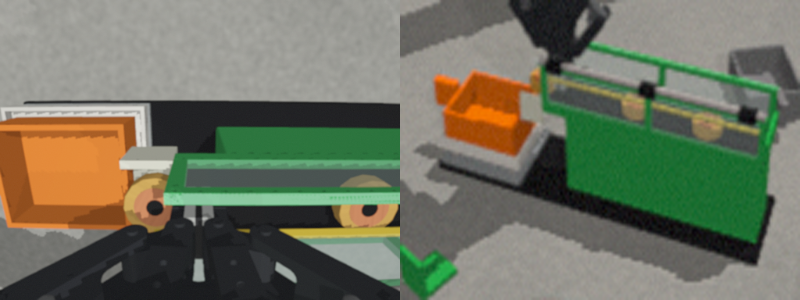

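Blank 1 is visible at wrist (148,207), still at the edge and not tipped; the fingers are thinner than I assumed. I'll measure its position and push further.

```bash
python3 - <<'E'
from h import *
b=onz('wrist','w5',[(153*1.28,208*1.28),(368*1.28,210*1.28)],114);print([W(x) for x in b])
lane(-102,107.5,60);r.wait(.4)
snap('wrist','w6'); P=cloud('wrist','w6'); 
o=observe(); lane(-106,107.5,60); r.wait(1.5); snap('wrist','w7'); print(observe()['t'])
P=cloud('wrist','w7'); print('tray floor', np.nanmedian(P[190:240,20:60,2]),'rimtop',np.nanmedian(P[160:164,60:130,2]))
a=cv2.resize(cv2.imread('pics/w6.png'),(400,300));b=cv2.resize(cv2.imread('pics/w7.png'),(400,300));cv2.imwrite('pics/m3.png',np.hstack([a,b]))
E
```

```text
[array([  -2.2, -120.3,  114. ]), array([-1.00e-01,  3.50e+00,  1.14e+02])]
t 20.0333 W [  -4.5 -102.6  106.9] F [-2.5 -0.2  0. ]
t 20.7333 W [  -3.9 -106.4  107.5] F [-1.7 -0.2  0.2]
22.2833
tray floor 48.14755710168092 rimtop 69.61440366590514
```

View pics/m3.png

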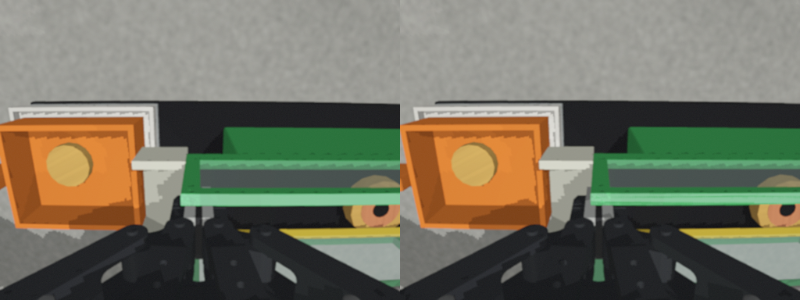

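Blank 1 lies in the tray at (68,165). The rim is at z 69.6, so the pan is still up. Now blank 2.

```bash
cat >> h.py <<'E'
def tray(f):
    p,_=snap('wrist',f); P=cloud('wrist',f); q=(P-O)@RZ; h=cv2.cvtColor(p,cv2.COLOR_RGB2HSV).astype(int)
    m=(q[...,1]<-148)&(q[...,1]>-240)&(abs(q[...,0])<44)&(q[...,2]>15)&(q[...,2]<85)
    s=m&(q[...,0]>36.5)&(h[...,1]>140); fl=m&(abs(q[...,0])<33)&(q[...,1]<-153)
    hz=q[...,2][s]; print(f,'t',round(observe()['t'],2),'rim p80',np.nanpercentile(hz,[50,80,95]).round(1),'floor pcts',np.nanpercentile(q[...,2][fl],[5,25,50,75,95]).round(1))
    # brass discs above floor
    b=fl&(h[...,0]>18)&(h[...,0]<30); n,l,st,c=cv2.connectedComponentsWithStats(b.astype(np.uint8))
    for i in range(1,n):
        if st[i,4]>100: print('  brass',st[i,4],np.nanmedian(q[l==i],0).round(1))
    return q
E
python3 - <<'E'
from h import *
tray('w8')
lane(-104,127,80); lane(49,127,110); 
q=(cloud('wrist','w8')-O)@RZ
snap('wrist','w9'); print(observe()['finger_gap'])
im=cv2.resize(cv2.imread('pics/w9.png'),(800,600));cv2.imwrite('pics/w9b.png',im)
# blob centres of brass on lane floor from image at z=114
h=cv2.cvtColor(cv2.imread('pics/w9.png'),cv2.COLOR_BGR2HSV).astype(int); m=((h[...,0]>5)&(h[...,0]<24)&(h[...,1]>90)&(h[...,2]>90)).astype(np.uint8)
m=cv2.morphologyEx(m,cv2.MORPH_CLOSE,np.ones((9,9)));n,l,st,c=cv2.connectedComponentsWithStats(m)
for i in range(1,n):
    if st[i,4]>150:
        x,y,w,hh,a=st[i]; print(st[i],[W(k) for k in onz('wrist','w9',[(x,y+hh/2),(x+w,y+hh/2)],114)])
E
```

```text
w8 t 22.33 rim p80 [63.5 69.7 70.4] floor pcts [36.8 37.5 38.  39.  48.2]
  brass 2420 [  -5.3 -205.7   47.6]
t 22.725 W [  -3.2 -103.6  128.1] F [-0.  -0.1  0.3]
t 24.2667 W [ -3.9  48.5 126.9] F [-1.4  0.7  1.1]
-0.1878577223528953
[  97  239  107   28 1725] [array([  1.3, -30.2, 114. ]), array([  0.9,  23.9, 114. ])]
[ 288  240  117   32 1769] [array([  2.6,  65.5, 114. ]), array([  3. , 124.6, 114. ])]
```

```bash
python3 - <<'E'
from h import *
lane(46,127,60);lane(46,107.5,60);r.wait(.1);lane(-20,107.5,80);lane(-80,107.5,80);lane(-104,107.5,60)
r.wait(.6);tray('w10');r.wait(2.2);tray('w11')
E
```

```text
t 24.5667 W [ -3.9  45.1 126.9] F [-0.8  0.   1.2]
t 25.0417 W [ -4.7  45.9 106.7] F [-0.7  0.7 -0.7]
t 26.1167 W [ -3.9 -20.2 107.6] F [-1.1 -0.5  4.1]
t 27.0167 W [ -3.8 -81.5 107.5] F [-0.2 -1.1  5.4]
t 27.5667 W [  -4.5 -104.9  106.9] F [-0.3 -0.8 -0.8]
w10 t 28.22 rim p80 [57.6 62.6 63.2] floor pcts [29.7 30.4 31.1 40.5 63.5]
  brass 3444 [  -5.1 -199.5   41.2]
w11 t 30.47 rim p80 [58.3 62.9 63.5] floor pcts [30.  30.7 31.3 40.7 63.8]
  brass 3455 [  -5.  -199.5   41.4]
```

The pan has sunk about 7 mm and rests part way, but something in the tray region stands at z 63. I'll check whether blank 2 is leaning before deciding.

```bash
python3 - <<'E'
from h import *
q=(cloud('wrist','w11')-O)@RZ
print('rows x 36..-36, cols y -240..-130')
for x in range(36,-40,-8):
    row=[]
    for y in range(-244,-130,6):
        m=(abs(q[...,0]-x)<4)&(abs(q[...,1]-y)<3); row.append('%3d'%np.nanmax(q[...,2][m]) if m.sum() else ' --')
    print(x,' '.join(row))
crop('w11',0,110,260,305,3)
E
```

```text
rows x 36..-36, cols y -240..-130
36  64  63  64  64  63  63  64  64  64  63  64  64  64  63  64  63  64  --  --
28  64  59  32  32  32  33  32  32  31  32  32  32  32  32  32  --  64  --  --
20  64  32  32  32  32  32  32  --  --  --  57  53  33  32  32  --  64  91 100
12  64  57  32  32  41  41  42  41  --  64  65  64  32  32  32  --  64  78  84
4  73  32  32  41  41  42  42  42  42  67  67  67  32  32  32  --  64 171 173
-4  73  63  32  43  42  42  42  42  41  67  68  67  32  32  32  --  64 184 180
-12  64  62  32  42  42  42  42  42  42  65  65  64  32  32 193 193 192 192 180
-20  64  45  32  31  41  42  42  42  41  32  55  55  32  32 194 194 193 187 180
-28  64  41  32  32  32  32  32  33  32  32  32  32  32  32  32  --  64  92 109
-36  64  64  63  64  63  64  64  63  63  64  63  64  64  63  64  64  64  35  36
```

View pics/w11_c0_110.png

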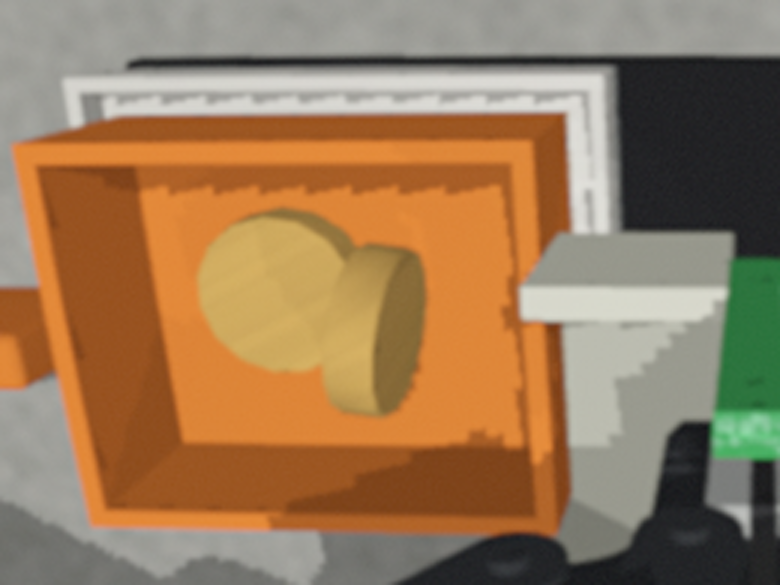

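In the crop (780 px), blank 1 lies flat at (275,290) and blank 2 stands on edge against it at (375,330). Both rest fully on the tray, and the pan is part way down (about 6.7 mm, steady), so blank 3 is needed.

```bash
python3 - <<'E'
from h import *
tray('w12')
lane(-104,128,80);lane(30,128,130);lane(139,128,110);lane(139,107.5,60);r.wait(.1)
lane(60,107.5,80);lane(-20,107.5,80);lane(-80,107.5,80);lane(-103,107.5,40)
r.wait(.5);tray('w13');r.wait(2.2);q=tray('w14')
for x in range(36,-40,-8):
    row=[]
    for y in range(-244,-130,6):
        m=(abs(q[...,0]-x)<4)&(abs(q[...,1]-y)<3); row.append('%3d'%np.nanmax(q[...,2][m]) if m.sum() else ' --')
    print(x,' '.join(row))
E
```

```text
w12 t 30.52 rim p80 [58.5 62.8 63.5] floor pcts [30.  30.7 31.4 40.7 63.7]
  brass 3447 [  -5.1 -199.4   41.5]
t 30.925 W [  -3.2 -104.   129. ] F [-0.   0.5  1.2]
t 32.1083 W [ -3.9  29.3 127.8] F [-1.   0.1  0.3]
t 33.25 W [ -3.8 138.4 127.9] F [-1.   0.2  1.1]
t 33.7417 W [ -4.6 138.6 106.7] F [-1.5 -1.2 -0.8]
t 34.975 W [ -3.9  59.9 107.6] F [-1.4 -0.5  3.1]
t 36.125 W [ -3.8 -21.  107.5] F [-1.5 -1.7  5.1]
t 37.025 W [ -3.7 -82.7 107.5] F [-0.3 -0.8  6.7]
t 37.75 W [  -4.6 -103.8  106.9] F [-0.9  0.   0.2]
w13 t 38.3 rim p80 [55.2 57.8 58.4] floor pcts [24.9 25.8 34.3 44.6 58.5]
  brass 4211 [  -5.8 -187.6   43.9]
w14 t 40.55 rim p80 [53.8 57.7 58.4] floor pcts [24.9 25.8 33.8 44.6 58.4]
  brass 4238 [  -5.7 -187.4   44. ]
36  59  59  59  59  58  58  59  59  59  59  59  59  58  58  59  58  59  --  --
28  59  37  28  27  27  27  27  27  27  27  27  26  27  27  28  --  58  --  --
20  59  27  27  27  26  27  26  --  --  26  44  26  44  46  27  --  59  89  99
12  59  37  27  35  37  37  37  36  53  59  59  40  45  50  54  52  59  78  84
4  68  27  27  36  37  37  37  36  60  62  62  40  46  51  56  56  59 169 176
-4  68  35  35  37  37  37  37  37  60  62  62  41  47  51  56  57  58 184 181
-12  59  50  27  37  37  37  37  37  57  60  61  41  46  51 192 193 193 192 182
-20  59  49  27  35  37  37  36  36  51  54  53  39  46  50 194 195 193 192 181
-28  58  53  28  27  27  27  27  27  27  27  27  26  27  27  27  --  59 107 109
-36  58  58  58  58  58  60  58  58  58  58  58  58  58  59  58  58  59  30  30
```

The pan is on its stop: the floor went from 38 to 26 and the rim from 69.7 to 57.8, so it sank about 12 mm. All three blanks are inside the tray. Now I'll withdraw and verify the flap is shut.

```bash
python3 - <<'E'
from h import *
lane(-103,145,80);lane(-103,200,150); r.move_linear(D(-100,-100,300),200); r.wait(1)
tray('w15'); snap('top','top9'); 
q=(cloud('wrist','w15')-O)@RZ; p=np.load('pics/w15.npz')['p']; h=cv2.cvtColor(p,cv2.COLOR_RGB2HSV).astype(int)
y=(h[...,0]>20)&(h[...,0]<32)&(h[...,1]>140)&(h[...,2]>90)&(q[...,1]>-125)&(q[...,1]<165)&(abs(q[...,0])<40)
print('flap edge',y.sum(),np.nanpercentile(q[y],[10,50,90],axis=0).round(1))
s=lambda z:((z[...,1]<-146)&(z[...,1]>-246))
print('tray extents',[np.nanpercentile(q[(q[...,2]>53)&(q[...,2]<62)&(h[...,0]<16)&(h[...,1]>150)&(q[...,1]<-120)&(q[...,1]>-250)],k,axis=0).round(1) for k in (1,99)])
o=observe();print(o['t'],o['ft_force'])
E
```

```text
t 41.1667 W [  -3.5 -103.1  145.5] F [0.5 0.  1.2]
t 41.6833 W [  -4.3 -103.4  199.4] F [ 0.1  0.7 -0.5]
w15 t 43.58 rim p80 [46.8 57.4 58.6] floor pcts [25.  26.1 33.9 41.9 58.5]
  brass 980 [  -6.1 -197.5   37.1]
flap edge 1284 [[-10.  -44.5 147.1]
 [ -8.4  38.2 149.7]
 [ -5.7 131.3 150.8]]
tray extents [array([ -41.5, -245.8,   53.2]), array([  39.4, -145.6,   59.8])]
43.625 [-0.08419704 -0.67445879  0.71287401]
```

```bash
python3 -c "
from h import *
finish_job()"
```

```text
the job is handed in; nothing more can be done
```

The job is done and handed in at about 44 s of the 72 s allowed. The orange tray is in the scale pan with its fin away from the dispenser. I slid all three blanks into it one at a time, nearest the open end first. With two blanks the pan rested part way down, at about 6.7 mm, so the third was needed.

**Last checks:**
- **Pan:** it sank about 12 mm, onto its stop. The tray floor went from z 38 to 26 mm and the rim from 69.7 to 57.8 mm.
- **Tray:** it stands about 1 mm from the pan centre, going by its rim.
- **Flap:** it is shut, with its yellow edge at z 149.7 mm. The arm is clear of everything.
- **Blanks:** all are in the tray by the height map, but only blank 1 lies flat. Blank 2 stands on edge against it, and blank 3 leans between blank 2 and the tray wall. Both looked at rest, and blank 3 stays below the rim.
- **Wheel, bracket and screwdriver:** I never went near them, but I did not re-measure them at the end.

**What did not go to plan:**
- The first push of blank 1 stopped about 7 mm short because the fingers are thinner than I assumed, and a second short push sent it down.
- The top and wrist cameras disagreed by up to 8 mm on the tray's first position. I used the wrist reading, and the grasp and placing confirmed it.

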